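# Mount the pantry sign and hold the price clip open over it

## Robot

A 7-joint arm with a two-finger parallel gripper is mounted at the origin on the work surface. World frame = base frame: x ahead of the robot, y to its left, z up, the work surface at z = 0. Lengths are in m, angles in rad, forces in N, time in s.
With the tool pointing down it reaches from about 0.35 to 0.9 m from the base axis. Payload 7.2 kg.
Tool frame: the origin (TCP) lies midway between the tips of the shut fingers; the grasp point (between the pads) lies 19 mm behind it; z points along the fingers, y is the line along which they close (so a half turn about z gives the same grasp; the last joint's range is limited). The gripper opens to 88 mm and grips with 3 to 60 N. Pads are 20 mm wide; open, the fingers measure 115 mm over their backs; the gripper's body (75 mm by 178 mm) begins 61 mm behind the grasp point.
Start: joints at [1.04, 0.411, -0.013, 1.596, 0.006, 1.134, -0.082], TCP at [0.279, -0.559, 0.223] pointing down, gripper open.
Joint ranges: [-2.95, 2.95], [-0.29, 1.99], [-1.47, 1.44], [0.14, 2.54], [-1.03, 4.17], [0.13, 1.85], [-2.86, 2.86]. Speed limits (rad/s): [2.39, 2.39, 3.01, 3.01, 3.14, 3.14, 3.14].

## Interface

Orientations are given as [roll, pitch, yaw] about the fixed x, y, z axes, in that order (R = Rz(yaw) Ry(pitch) Rx(roll)).
In Python, from plant import * gives the robot as it stands. The module is installed in compiled form; this text tells all that it offers.
- The arm moves only by the tool step_arm, never from a script. Its argument "rows" is a list of rows, each a list of 3 entries, a list of its own where there are three numbers: the shift along the tool's x, y, z scaled (see below), then the turn, a rotation vector about the tool's x, y, z scaled (see below), then the opening in per cent of the stroke, from 0 (shut) to 100 (fully open). In form: [[[dx, dy, dz], [ax, ay, az], gripper], ...]. A call has 1 to 8 rows; each row shifts and turns the commanded pose from where the row before left it, along the tool's axes as they then stand; what a row does not reach is not made up. The controller multiplies each number of a shift by 40 mm and each number of a turn by 6 degrees. A row lasts 1/12 s, in which the tool goes at most 41.7 mm and 7.16 degrees, less where a joint would pass 70% of its speed; a pose out of reach is approached as far as the arm can. A call with a number of a shift or a turn outside -1 to 1 is refused whole. A call with a gripper value outside its range is refused whole. The fingers move at their own pace and stop on an object; the grip force is fixed at half the most. Time passes only in rows, so rows that do not move let the fingers close. It gives the time, the measured TCP pose, the force, the opening and the grip force at its end, in the units of the state.
- observe(): the state, without advancing time (a new reading comes with each control period).
- snapshot(name): name is "scene" or "side" or "wrist"; returns a dict with "img" (384x512x3 uint8, red, green, blue), "fx", "fy", "cx", "cy" (pixels), "view" (4x4, takes a point from world to camera coordinates); the wrist camera has in their place "mount" (4x4, takes a point from camera to tool coordinates, whose origin is the TCP and whose axes are the flange's). Camera axes: x right, y down, z forward; pixel columns grow to the right and rows downward; lengths in m; the calibration is good to about 2 mm. A picture is of the moment at which its call begins: read the wrist's pose just before it. There is no depth.
- hand_in(): hands the job in; it is judged then, once.
The state is a dict: "time": time; "joints": joint angles; "joint_velocities": joint speeds; "joint_torque": joint torques, N m; "tool_pos": TCP position; "tcp_rot": TCP orientation; "contact_force": force on the tool from outside, world axes, zero at the start; "moment": the same for the moment, N m; "gripper_width": finger opening in m; "gripper_force": force on a finger pad.
Only numpy, scipy, OpenCV 4.12 (cv2) and the standard library are available. Lean on these libraries where they do the work, as an engineer would, in place of code of your own. Each camera call takes 0.05 s, during which the arm holds its last target. There are 200 camera calls.

## Task

Take the sign card out of the wooden rack and press its foot rod down past the orange sprung jaw until it sits fully home and centred in the blue stand, batten side towards the jaw, and let go of it. Then take the red spring clip off its post by squeezing its handles, and hold it wide open astride the top edge of the card at the green patch, one jaw well down on each side but not touching the card, so that I can slip a price slip in: finish there, still squeezing and holding the clip. Leave the other things on the bench where they are.

Things in the scene. Friction and masses are not known exactly. Their poses are not given: they have to be found in the camera images.
- card: White sign card on a foot rod, upright, 0.12 kg. Origin: on the rod's axis, mid length. x = card's normal, y along the rod, z up. Rod 14 mm thick, 124 long. Card: x = 3 to 7 mm (4 thick), y = -60 to 60, top edge z = 95. Starts in the rack, leaning up to 0.15 rad forward or back.
- batten (a point): Place to grip the card, at x = 2, y = 0, z = 75 mm in its frame: the wooden batten up the middle of its -x face (x = -3 to 3, y = -12 to 12, z = 7 to 95 mm) makes it 10 mm thick there (x = -3 to 7). Grip from above along x, finger ends some 30 mm below the top edge.
- patch (a point): Middle of the card's top edge at the green patch (both faces green, 36 mm wide, 30 mm high): x = 5, y = 38, z = 95 mm in the card's frame.
- rack: Wooden rack with a 16 mm wide groove along its own y in which the card stands at the start, its axes along the rack's. Origin under its centre; groove floor at z = 15 mm, walls 100 mm long up to z = 60 mm. Fixed.
- stand: Blue fork stand with an orange jaw at its -x side, fixed. Origin on the bench under the channel, which runs along own y, 100 mm long, open above and at its ends; floor at z = 20 mm. Back wall: upright face at x = 8 mm up to z = 62, then a flared lip up to z = 75; the seated card's back leans on it.
- seat (a point): Where the card's origin lies when seated: x = 0 (-1.5 to 1 mm), y = 0, z = 27 mm in the stand's frame, card and stand axes alike (batten towards the jaw at -x, green patch at +y).
- stand_jaw (a joint): Angle (rad) of the stand's sprung orange jaw: 0 shut, at its stop; grows to 0.5 as it swings to the stand's -x. 70 mm wide, hinged 8 mm above the bench; its round 12 mm nose reaches over the channel to x = -4 mm at z = 35; a guide slopes out above it to z = 51. The rod pushed down (5 to 15 N) swings it out about 0.1; it springs back over the rod.
- post: Steel blade on a wooden foot, on which the clip bites at the start. Origin under its centre. Blade 6 mm thick along x, 40 mm wide along y, top at z = 90 mm; foot 80 x 70 x 12 mm. Fixed.
- clip: Red spring clip, 24 mm wide along own y, 0.08 kg; starts upright biting the post, jaws down, handles up, axes along the post's. Origin: on its hinge pin (12 mm thick, 30 long). This body is the -x arm (jaw and handle) and the pin; the other arm mirrors it. Each arm turns about 0.3 rad on opening, so this body's z then leans by that.
- handles (a point): Middle between the clip's handles, 25 mm above the pin. On the post they slope from 11 mm off the middle at 6 mm above the pin to 25 mm off at 46 mm (50 mm over all); fully squeezed they are parallel, 24 mm over all. Squeeze along x from above, finger ends 10 to 15 mm above the pin. The point turns with the -x arm.
- clip_arm (a joint): Opening of the clip (rad): about 0 biting the 6 mm post, -0.1 shut on nothing, 0.6 fully open against a stop. The spring takes about 6 N at the handles to start and 14 N to hold fully open. The jaw tips stand about 6 mm apart at 0, 20 mm at 0.35, 30 mm at 0.6.
- tip_a (a point): Inner edge of the jaw tip of the clip's -x arm, 42 mm below the pin at the start.
- tip_b (a point): Inner edge of the jaw tip of the clip's +x arm, 42 mm below the pin at the start.
- can_red: Bystander, not to be disturbed: red food can, 66 mm across, 100 mm high. Origin under its centre.
- can_blue: Bystander, not to be disturbed: blue food can, 74 mm across, 75 mm high. Origin under its centre.
- jar: Bystander, not to be disturbed: storage jar, 64 mm across, 90 mm high. Origin under its centre.
- carton: Bystander, not to be disturbed: flat yellow carton, 60 x 90 x 35 mm. Origin under its centre.
- tape: Bystander, not to be disturbed: roll of brown tape lying flat, 60 mm across, 20 mm high. Origin under its centre.
- stack: Bystander, not to be disturbed: flat cardboard pack, 70 x 100 x 24 mm. Origin under its centre.
Mind the look-alikes: they are no part of the job. Several things have the shape of the clip; the one meant has the colours described above.

How it is judged:
By the outcome, as a careful person would: the job done as asked, in the order asked, and still so for the second after the job is handed in, while the arm keeps its last pose, push and grip.
It also fails if it takes over 48 s, if anything falls off the work surface, if the arm or the gripper's body presses on something with over 40 N, if the wrist force passes 120 N, or if a joint passes its speed limit or range.

## Working session

There is one attempt and no reset: what is moved stays moved. The work goes in short steps, Python scripts to look and compute and a tool call to move; the robot and the scene stay as the last step left them, time stands still between calls to the robot, and variables do not carry over. Pictures are saved under pics/ and viewed, at most 11 in all, crops included, and the job is handed in when it is done.

Besides the shell and the picture viewer there is one more tool, called as name(argument=value, ...), one argument or row to a line, values as JSON. step_arm: Moves the arm, as the interface text tells. Its arguments: {"type":"object","properties":{"rows":{"type":"array"}},"required":["rows"]}

```bash
mkdir -p pics; python3 - <<'E'
from plant import *
import cv2,numpy as np
s=observe();print(s['time'],s['tool_pos'],s['tcp_rot'],s['gripper_width'])
a=snapshot("scene");b=snapshot("side")
for n,i in(("scene",a),("side",b)):
    cv2.imwrite(f"pics/{n}0.png",cv2.cvtColor(i["img"],cv2.COLOR_RGB2BGR)); print(n,i['fx'],i['fy'],i['cx'],i['cy']);print(np.round(i['view'],4).tolist())
w=snapshot("wrist");print(w['fx'],w['cx'],w['cy'],np.round(w['mount'],4).tolist())
cv2.imwrite("pics/wrist0.png",cv2.cvtColor(w["img"],cv2.COLOR_RGB2BGR))
E
```

```text
0.0 [ 0.27874762 -0.55881117  0.22180477] [-3.13995329e+00  1.10408528e-04  4.62814021e-01] 0.08809118553151159
scene 426.0230156714946 426.0230156714946 254.068589111271 191.40062985265973
[[0.4281, 0.9036, -0.0179, -0.3182], [0.6649, -0.3283, -0.6709, -0.2603], [-0.6121, 0.2753, -0.7413, 1.5783], [0.0, 0.0, 0.0, 1.0]]
side 388.05206708256355 388.05206708256355 254.0282275812087 190.0321564567113
[[0.9968, -0.0787, 0.0114, -0.5122], [-0.038, -0.5977, -0.8008, 0.1777], [0.0699, 0.7979, -0.5988, 0.8593], [0.0, 0.0, 0.0, 1.0]]
291.1489113528936 255.5027228581468 186.47657120763742 [[-0.0006, -0.9629, -0.2699, 0.0749], [1.0, -0.0005, -0.0005, 0.0001], [0.0004, -0.2699, 0.9629, -0.1626], [0.0, 0.0, 0.0, 1.0]]
```

View pics/scene0.png

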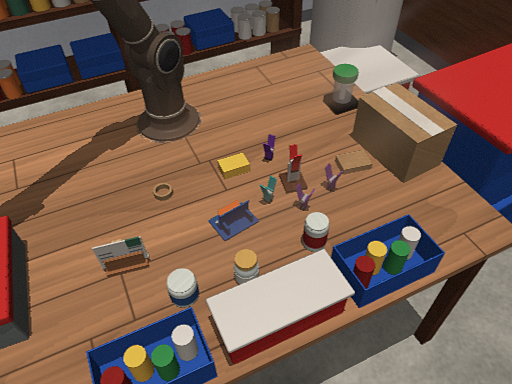

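View pics/side0.png

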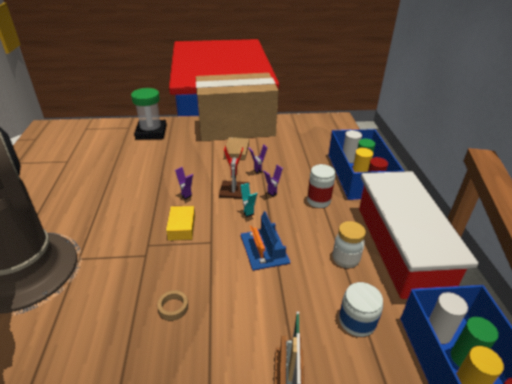

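The card stands in the rack at scene (120,250) and side (290,360). The stand is at scene (233,217), side (265,245). Candidates for the clip in the scene image: red (293,160), purple (270,148), (305,195) and (333,178), teal (268,190). I choose the red one, on the post with the wooden foot. Next is a close crop to check it.

```bash
python3 - <<'E'
import cv2,numpy as np
a=cv2.imread("pics/scene0.png");b=cv2.imread("pics/side0.png")
r=lambda i,x,y,w,h:cv2.resize(i[y:y+h,x:x+w],(400,300),interpolation=cv2.INTER_CUBIC)
cv2.imwrite("pics/crop.png",np.vstack([np.hstack([r(a,80,225,80,60),r(a,200,195,80,60)]),np.hstack([r(a,250,135,80,60),r(b,210,140,160,120)])]))
E
```

```text
(no output)
```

View pics/crop.png

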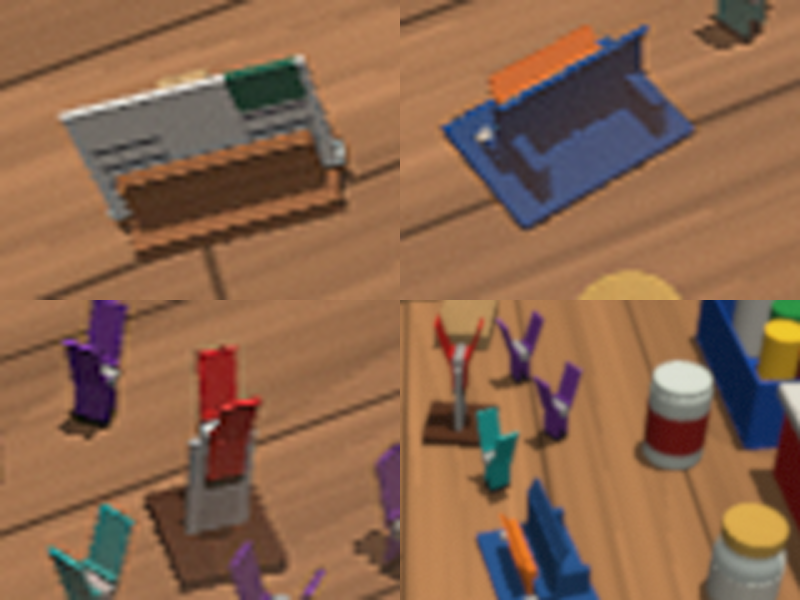

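The crop confirms it: the red clip bites the steel blade on the brown foot. The card's batten is on the far side and the green patch to the right, so +y points right in the scene image. The stand is oriented likewise, with its jaw on the far side.

```bash
cat > h.py <<'E'
from plant import *
import cv2,numpy as np
from scipy.spatial.transform import Rotation as R
def cam(name,save=None):
    s=observe(); w=snapshot(name)
    if save: cv2.imwrite(save,cv2.cvtColor(w['img'],cv2.COLOR_RGB2BGR))
    if name=='wrist':
        T=np.eye(4);T[:3,:3]=R.from_euler('xyz',s['tcp_rot']).as_matrix();T[:3,3]=s['tool_pos']
        w['C']=T@w['mount']
    else: w['C']=np.linalg.inv(w['view'])
    return w
def ray(w,u,v):
    d=w['C'][:3,:3]@np.array([(u-w['cx'])/w['fx'],(v-w['cy'])/w['fy'],1]); return w['C'][:3,3],d/np.linalg.norm(d)
def onz(w,u,v,z):
    o,d=ray(w,u,v); return o+d*(z-o[2])/d[2]
def proj(w,P):
    p=np.linalg.inv(w['C'])@np.append(P,1); return np.array([w['fx']*p[0]/p[2]+w['cx'],w['fy']*p[1]/p[2]+w['cy']])
def tri(*wuv):
    A=np.zeros((3,3));b=np.zeros(3)
    for w,u,v in wuv:
        o,d=ray(w,u,v);M=np.eye(3)-np.outer(d,d);A+=M;b+=M@o
    return np.linalg.solve(A,b)
def move(target,yaw):
    "tool-frame shift (units 40mm) & turn (units 6deg) from measured pose to target, tool down with yaw"
    s=observe();r=R.from_euler('xyz',s['tcp_rot']);t=R.from_euler('xyz',[np.pi,0,yaw])
    print('t',round(s['time'],2),'pos',np.round(s['tool_pos'],4),'rot',np.round(s['tcp_rot'],3),'w',round(s['gripper_width'],4),'F',np.round(s['contact_force'],1),
     '\n shift units',np.round(r.inv().apply(np.array(target)-s['tool_pos'])/.04,2),'turn units',np.round(np.degrees((r.inv()*t).as_rotvec())/6,2))
E
python3 - <<'E'
from h import *
w=cam('scene');sd=cam('side')
p=lambda n,*a:print(n,*[np.round(x,4) for x in a])
a=onz(w,93,248.6,.117);b=onz(w,140.6,237,.117);p('card top',a,b,(a+b)/2,np.linalg.norm(b-a),np.arctan2(*(b-a)[[1,0]]))
a=onz(w,219.4,221,.075);b=onz(w,249,201,.075);p('wall top',a,b,(a+b)/2,np.linalg.norm(b-a),np.arctan2(*(b-a)[[1,0]]))
a=onz(w,279.6,174.4,.012);b=onz(w,287,191,.012);c=onz(w,307,188,.012);p('foot',a,b,c,(a+c)/2,np.linalg.norm(b-a),np.linalg.norm(c-b),np.arctan2(*(b-a)[[1,0]]))
for n,c in dict(c1=(270,148),c2=(305,195),c3=(333,178),teal=(268,190),tape=(163,191),carton=(234,166),jar=(245,266),cb=(182,287),cr=(316,230)).items(): p(n,onz(w,*c,.03))
E
```

```text
card top [ 0.5509 -0.3493  0.117 ] [ 0.5684 -0.233   0.117 ] [ 0.5596 -0.2912  0.117 ] 0.1176 1.4213
wall top [ 0.5768 -0.0244  0.075 ] [0.547  0.0785 0.075 ] [0.5619 0.0271 0.075 ] 0.1071 1.852
foot [0.438  0.2355 0.012 ] [0.5117 0.2226 0.012 ] [0.5281 0.2843 0.012 ] [0.4831 0.2599 0.012 ] 0.0749 0.0638 -0.1726
c1 [0.3297 0.2555 0.03  ]
c2 [0.564 0.255 0.03 ]
c3 [0.541  0.3684 0.03  ]
teal [0.4966 0.1644 0.03  ]
tape [ 0.3582 -0.1251  0.03  ]
carton [0.3549 0.1132 0.03  ]
jar [ 0.7111 -0.0105  0.03  ]
cb [ 0.6974 -0.1798  0.03  ]
cr [0.6915 0.217  0.03  ]
```

```bash
python3 -c "
from h import *
move([.56,-.29,.27],1.42)"
```

```text
t 0.25 pos [ 0.2789 -0.5591  0.2222] rot [-3.141  0.     0.463] w 0.0875 F [ 0.3  0.4 -0.2] 
 shift units [ 9.29 -2.88 -1.19] turn units [-0.01 -0.   -9.14]
```

step_arm(
  rows=[
    [[0.85, -0.26, -0.11], [0, 0, 0], 100],
    [[0.85, -0.26, -0.11], [0, 0, 0], 100],
    [[0.85, -0.26, -0.11], [0, 0, 0], 100],
    [[0.85, -0.26, -0.11], [0, 0, 0], 100],
    [[0.85, -0.26, -0.11], [0, 0, 0], 100],
    [[0.85, -0.26, -0.11], [0, 0, 0], 100],
    [[0.85, -0.26, -0.11], [0, 0, 0], 100],
    [[0.85, -0.26, -0.11], [0, 0, 0], 100],
  ],
)

```text
time: 0.92
tool_pos: [0.4862, -0.362, 0.2581]
tcp_rot: [3.141, 0.0, 0.463]
contact_force: [0.7, -0.3, 0.6]
gripper_width: 0.0878
gripper_force: 0.0
```

step_arm(
  rows=[
    [[0.85, -0.26, -0.11], [0, 0, 0], 100],
    [[0.85, -0.26, -0.11], [0, 0, 0], 100],
    [[0.85, -0.26, -0.11], [0, 0, 0], 100],
    [[0, 0, 0], [0, 0, -1], 100],
    [[0, 0, 0], [0, 0, -1], 100],
    [[0, 0, 0], [0, 0, -1], 100],
    [[0, 0, 0], [0, 0, -1], 100],
    [[0, 0, 0], [0, 0, -1], 100],
  ],
)

```text
time: 1.58
tool_pos: [0.5626, -0.2898, 0.2708]
tcp_rot: [-3.141, 0.0, 0.992]
contact_force: [-0.5, 0.1, -1.1]
gripper_width: 0.088
gripper_force: 0.0
```

step_arm(
  rows=[
    [[0, 0, 0], [0, 0, -1], 100],
    [[0, 0, 0], [0, 0, -1], 100],
    [[0, 0, 0], [0, 0, -1], 100],
    [[0, 0, 0], [0, 0, -1], 100],
    [[0, 0, 0], [0, 0, -0.1], 100],
    [[0, 0, 0], [0, 0, 0], 100],
  ],
)

```text
time: 2.08
tool_pos: [0.5625, -0.2901, 0.2709]
tcp_rot: [-3.141, -0.0, 1.413]
contact_force: [-0.5, -0.3, 0.2]
gripper_width: 0.0879
gripper_force: 0.0
```

```bash
python3 -c "
from h import *
move([.56,-.29,.27],1.42)
cam('wrist','pics/w1.png');"
```

```text
t 2.08 pos [ 0.5625 -0.2901  0.2709] rot [-3.141 -0.     1.413] w 0.0879 F [-0.5 -0.3  0.2] 
 shift units [-0.01 -0.06  0.02] turn units [-0.   -0.   -0.07]
```

View pics/w1.png

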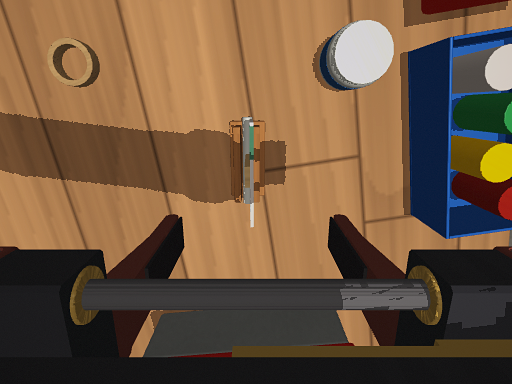

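The wrist picture shows the card from (247,118) to (252,226), with its white bottom end towards the fingers and green at its upper half. I'll measure its edges numerically.

```bash
python3 - <<'E'
import cv2
a=cv2.imread('pics/w1.png');h=cv2.cvtColor(a,cv2.COLOR_BGR2HSV)
for v in range(112,232,4):
    s=''
    for u in range(228,270):
        H,S,V=map(int,h[v,u])
        s+= 'W' if S<40 and V>170 else 'g' if S<60 and V>60 else 'G' if 45<H<95 else 'k' if V<60 else 'b' if H<20 and V<150 else '.'
    print(v,s)
E
```

```text
112 .....................bbbb.................
116 ....................bbbbb.................
120 ....bb.......bggWggggggggbb...bb..........
124 .b............ggggggggWWWg...........b....
128 ....b.......kbbgggggggGGGG...........b....
132 .b..b.......kbbgggggggGGGG................
136 bb..bb......kbbgggggggGGGG................
140 bbbbbb......kbbgggggggGGGG................
144 bbbbbbbbbbbbkkbgggggggGGGG......bbbbbbbbbb
148 bbbbbbbbbbbbbkbgggggggGGGGbb....bbbbbbbbbb
152 bbbbbbbbbbbbbkbgggggggGGGGbbbbbbbbbbbbbbbb
156 bbbbbbbbbbbbbkbggbbbb.GGGGbbbbbbbbbbbbbbbb
160 bbbbbbbbbbbbbkbggbbbbbgggb.bbbbbbbbbbbbbbb
164 bbbbbbbbbbbbbkbggbbbbbggg......bbbbbbbbbbb
168 bbbbbbbbbbbbbkbgbbbbbbggg......bbbbbbbbbbb
172 bbbbbbbbbbbbbkbgbbbbbbggg......bbbbbbbbbbb
176 bbbbbbbbbbbbbkbggbbbbbgggb.....bbbbbbbbbbb
180 bbbbbbbbbbbbbkbggbbbbbgggg.....bbbbbbbbbbb
184 bbbbbbbbbbbbbkbggbbbbbggggbbbbbbbbbbbbbbb.
188 bbbbbbbbbbbbbkbbggggggggggbbbbbb....b.....
192 bbbbbbbbbbbbbkbgWggggggggg..........b.....
196 bbbbbbbbbbb..kbggggggggggg.........bbb....
200 .......bbbb..b.bWggggggggg.........bbb....
204 ......................WWWW..........bbb...
208 ......................WWWW...........bbb..
212 ......................WWWW...........bbb..
216 ......................WWWW............bbb.
220 ......................gWWW.............bbb
224 .......................WWW.............bbb
228 ........................................bb
```

```bash
python3 - <<'E'
from h import *
w=cam('wrist')
p=lambda n,*a:print(n,*[np.round(x,4) for x in a])
a=onz(w,252.2,227,.116);b=onz(w,252,123,.116);p('top',a,b,(a+b)/2,np.linalg.norm(b-a),np.arctan2(*(b-a)[[1,0]]))
h=np.arctan2(*(b-a)[[1,0]]);x=np.array([np.sin(h),-np.cos(h),0]);y=np.array([np.cos(h),np.sin(h),0])
for c in((248,202),(248.5,119)): q=onz(w,*c,.022);p('rod',q,(q-a)@x,(q-a)@y)
for c in((247.3,154.5),(247.3,187)): q=onz(w,*c,.116);p('bat',q,(q-a)@x,(q-a)@y)
# rack walls outlines
E
```

```text
top [ 0.5493 -0.3527  0.116 ] [ 0.5685 -0.2344  0.116 ] [ 0.5589 -0.2936  0.116 ] 0.1199 1.4104
rod [ 0.542  -0.3523  0.022 ] -0.0074 -0.0007
rod [ 0.5626 -0.2335  0.022 ] -0.006 0.1199
bat [ 0.5579 -0.267   0.116 ] -0.0052 0.086
bat [ 0.5518 -0.3036  0.116 ] -0.0055 0.0489
```

```bash
python3 -c "
from h import *
move([.5556,-.2931,.087],1.41)"
```

```text
t 2.18 pos [ 0.5625 -0.29    0.271 ] rot [-3.142 -0.     1.412] w 0.088 F [-0.1 -0.4 -0.1] 
 shift units [-0.1  -0.16  4.6 ] turn units [-0.   -0.    0.02]
```

step_arm(
  rows=[
    [[-0.1, -0.16, 0.6], [0, 0, 0], 100],
    [[0, 0, 0.8], [0, 0, 0], 100],
    [[0, 0, 0.8], [0, 0, 0], 100],
    [[0, 0, 0.8], [0, 0, 0], 100],
    [[0, 0, 0.8], [0, 0, 0], 100],
    [[0, 0, 0.5], [0, 0, 0], 100],
    [[0, 0, 0.3], [0, 0, 0], 100],
    [[0, 0, 0], [0, 0, 0], 40],
  ],
)

```text
time: 2.85
tool_pos: [0.5542, -0.2922, 0.0844]
tcp_rot: [-3.137, -0.001, 1.414]
contact_force: [-0.0, 0.8, 0.7]
gripper_width: 0.0842
gripper_force: 0.0
```

step_arm(
  rows=[
    [[0, 0, 0], [0, 0, 0], 25],
    [[0, 0, 0], [0, 0, 0], 15],
    [[0, 0, 0], [0, 0, 0], 0],
    [[0, 0, 0], [0, 0, 0], 0],
    [[0, 0, 0], [0, 0, 0], 0],
    [[0, 0, 0], [0, 0, 0], 0],
  ],
)

```text
time: 3.35
tool_pos: [0.5559, -0.2931, 0.0878]
tcp_rot: [3.141, 0.0, 1.416]
contact_force: [-0.2, -0.2, 0.1]
gripper_width: 0.0447
gripper_force: 0.0
```

step_arm(
  rows=[
    [[0, 0, 0], [0, 0, 0], 0],
    [[0, 0, 0], [0, 0, 0], 0],
    [[0, 0, 0], [0, 0, 0], 0],
    [[0, 0, 0], [0, 0, 0], 0],
    [[0, 0, 0], [0, 0, 0], 0],
    [[0, 0, 0], [0, 0, 0], 0],
  ],
)

```text
time: 3.85
tool_pos: [0.5541, -0.2927, 0.087]
tcp_rot: [-3.138, -0.0, 1.415]
contact_force: [-6.0, 2.0, 6.7]
gripper_width: 0.0101
gripper_force: 29.8
```

step_arm(
  rows=[
    [[0, 0, -0.3], [0, 0, 0], 0],
    [[0, 0, -0.6], [0, 0, 0], 0],
    [[0, 0, -0.7], [0, 0, 0], 0],
    [[0, 0, -0.7], [0, 0, 0], 0],
    [[0, 0, -0.5], [0, 0, 0], 0],
    [[0, 0, -0.2], [0, 0, 0], 0],
  ],
)

```text
time: 4.35
tool_pos: [0.5574, -0.2933, 0.2112]
tcp_rot: [3.136, 0.001, 1.416]
contact_force: [0.9, -0.9, -1.1]
gripper_width: 0.0097
gripper_force: 30.0
```

```bash
python3 -c "
from h import *
move([.57,-.11,.207],1.85)"
```

```text
t 4.35 pos [ 0.5574 -0.2933  0.2112] rot [3.136e+00 1.000e-03 1.416e+00] w 0.0097 F [ 0.9 -0.9 -1.1] 
 shift units [ 4.58 -0.4   0.1 ] turn units [ 0.05  0.02 -4.15]
```

step_arm(
  rows=[
    [[0.5, -0.05, 0], [0, 0, 0], 0],
    [[0.8, -0.07, 0], [0, 0, 0], 0],
    [[0.8, -0.07, 0], [0, 0, 0], 0],
    [[0.8, -0.07, 0], [0, 0, 0], 0],
    [[0.8, -0.07, 0], [0, 0, 0], 0],
    [[0.6, -0.07, 0.1], [0, 0, 0], 0],
    [[0.28, 0, 0], [0, 0, -0.5], 0],
    [[0, 0, 0], [0, 0, -0.9], 0],
  ],
)

```text
time: 5.02
tool_pos: [0.5682, -0.1048, 0.2026]
tcp_rot: [-3.141, -0.002, 1.57]
contact_force: [0.3, 0.4, -0.6]
gripper_width: 0.0095
gripper_force: 30.0
```

step_arm(
  rows=[
    [[0, 0, 0], [0, 0, -0.9], 0],
    [[0, 0, 0], [0, 0, -0.9], 0],
    [[0, 0, 0], [0, 0, -0.9], 0],
    [[0, 0, 0], [0, 0, 0], 0],
    [[0, 0, 0], [0, 0, 0], 0],
    [[0, 0, 0], [0, 0, 0], 0],
  ],
)

```text
time: 5.52
tool_pos: [0.568, -0.1095, 0.2027]
tcp_rot: [-3.141, -0.0, 1.842]
contact_force: [0.5, -0.5, -2.1]
gripper_width: 0.0099
gripper_force: 30.0
```

```bash
python3 -c "
from h import *
move([.57,-.11,.207],1.85)
w=cam('wrist','pics/w2.png');
i=cv2.imread('pics/w2.png');cv2.imwrite('pics/w2c.png',cv2.resize(i[0:240,140:440],(750,600),interpolation=cv2.INTER_CUBIC))"
```

```text
t 5.52 pos [ 0.568  -0.1095  0.2027] rot [-3.141 -0.     1.842] w 0.0099 F [ 0.5 -0.5 -2.1] 
 shift units [-0.03  0.04 -0.11] turn units [-0.   -0.   -0.08]
```

View pics/w2c.png

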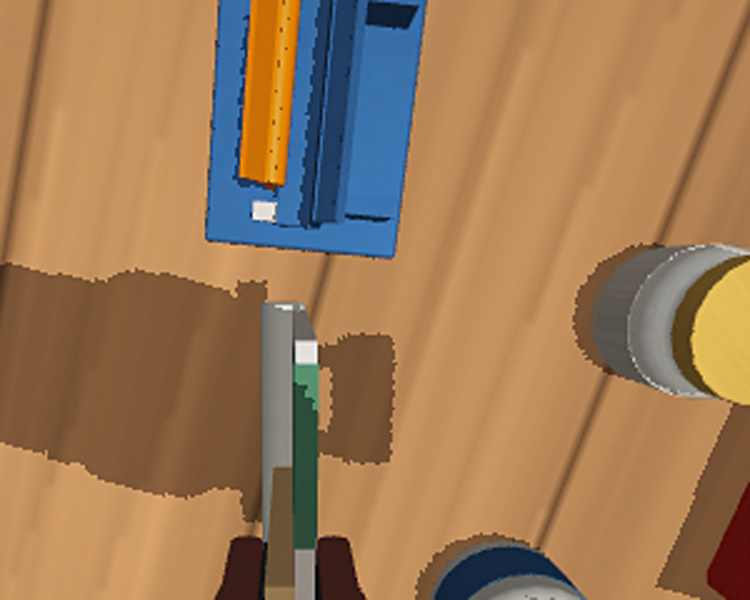

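The crop shows the near half of the stand: orange jaw edge (265,180), wall end (325,220), near base corners (207,240) and (393,258), with the card end at (305,345). I need the whole stand, so I'll back off a little.

step_arm(
  rows=[
    [[-0.6, 0, -0.5], [0, 0, 0], 0],
    [[-0.7, 0, -0.5], [0, 0, 0], 0],
    [[-0.5, 0, -0.2], [0, 0, 0], 0],
    [[0, 0, 0], [0, 0, 0], 0],
    [[0, 0, 0], [0, 0, 0], 0],
  ],
)

```text
time: 5.98
tool_pos: [0.5877, -0.1799, 0.2511]
tcp_rot: [3.141, 0.0, 1.841]
contact_force: [0.4, 0.5, -1.4]
gripper_width: 0.0096
gripper_force: 30.0
```

```bash
python3 -c "
from h import *
move([.57,-.11,.207],1.85)
w=cam('wrist','pics/w3.png');
i=cv2.imread('pics/w3.png');cv2.imwrite('pics/w3c.png',cv2.resize(i[0:180,180:405],(750,600),interpolation=cv2.INTER_CUBIC))"
```

```text
t 5.98 pos [ 0.5877 -0.1799  0.2511] rot [3.141 0.    1.841] w 0.0096 F [ 0.4  0.5 -1.4] 
 shift units [1.8  0.04 1.1 ] turn units [ 0.    0.   -0.08]
```

View pics/w3c.png

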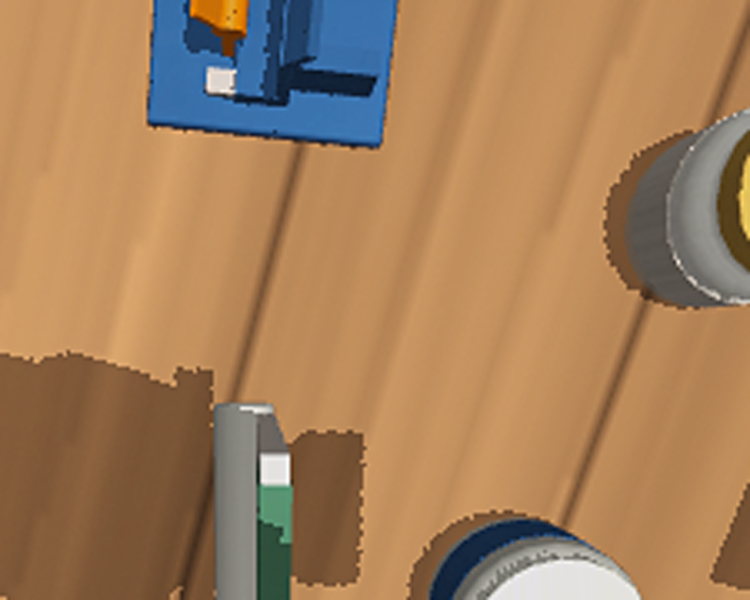

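I moved the wrong way: the stand is now further out at the top. w2 together with the first scene and side images holds enough, so I'll compute from those.

```bash
cat > st.py <<'E'
from h import *
a=cv2.imread('pics/w2.png')
for v in (10,50,70,80):
    print(v,' '.join(f"{u}:{a[v,u][2]},{a[v,u][1]},{a[v,u][0]}" for u in range(236,290,1)))
T=np.eye(4);T[:3,:3]=R.from_euler('xyz',[-3.141,0,1.842]).as_matrix();T[:3,3]=[.568,-.1095,.2027]
w=snapshot('wrist');w['C']=T@w['mount']
f=lambda c,z:onz(w,140+c[0]/2.5,c[1]/2.5,z)
for n,c,d,z in(('plateL',(207,240),(220,0),.008),('plateR',(393,258),(427,0),.008),('near',(207,240),(393,258),.008),('nose',(282,187),(298,0),.035),('guide',(240,180),(251,0),.051)):
    p,q=f(c,z),f(d,z);print(n,np.round(p,4),np.round(q,4),'yaw',round(np.arctan2(*(q-p)[[1,0]]),3),round(np.linalg.norm(q-p),4))
s=np.eye(3)
E
python3 st.py
```

```text
10 236:57,112,167 237:58,113,171 238:50,112,177 239:84,72,82 240:231,128,0 241:223,126,1 242:204,113,5 243:199,109,4 244:199,109,0 245:200,110,5 246:200,110,4 247:200,110,6 248:200,110,7 249:199,109,6 250:214,120,5 251:227,141,8 252:225,151,25 253:225,166,52 254:224,157,37 255:224,142,12 256:225,135,3 257:222,126,1 258:206,109,0 259:97,89,101 260:49,110,173 261:54,108,165 262:54,108,164 263:55,108,166 264:56,109,168 265:57,113,172 266:28,56,93 267:31,59,96 268:30,59,96 269:31,61,98 270:31,61,98 271:19,36,60 272:34,71,112 273:45,90,142 274:30,58,95 275:30,61,97 276:32,60,98 277:32,61,98 278:32,61,98 279:32,62,98 280:31,60,98 281:32,59,95 282:44,87,137 283:48,93,147 284:47,92,146 285:47,92,146 286:56,110,169 287:48,94,148 288:49,95,149 289:49,96,150
50 236:13,53,104 237:237,132,0 238:225,128,1 239:206,114,9 240:201,110,5 241:201,111,6 242:201,111,5 243:201,111,3 244:201,110,5 245:201,111,8 246:200,109,3 247:215,122,2 248:228,142,13 249:228,160,40 250:227,173,59 251:226,159,40 252:226,141,7 253:227,133,0 254:219,122,0 255:198,99,0 256:50,89,146 257:55,111,176 258:58,114,172 259:57,113,1
[... 1650 characters left out ...]
6,165 267:31,60,97 268:33,63,101 269:32,64,101 270:33,64,101 271:32,64,101 272:33,65,102 273:23,41,67 274:31,62,98 275:50,100,153 276:49,97,149 277:48,96,147 278:50,102,155 279:61,118,177 280:59,118,177 281:59,118,177 282:59,118,176 283:59,118,176 284:59,115,175 285:58,115,175 286:59,116,176 287:59,116,175 288:60,116,176 289:59,115,176
plateL [ 0.5095 -0.0385  0.008 ] [0.4913 0.0593 0.008 ] yaw 1.755 0.0995
plateR [ 0.596  -0.0229  0.008 ] [0.5775 0.0832 0.008 ] yaw 1.743 0.1077
near [ 0.5095 -0.0385  0.008 ] [ 0.596  -0.0229  0.008 ] yaw 0.178 0.0879
nose [ 0.5381 -0.009   0.035 ] [0.5257 0.0603 0.035 ] yaw 1.748 0.0704
guide [ 0.5216 -0.0124  0.051 ] [0.5096 0.0508 0.051 ] yaw 1.758 0.0643
```

```bash
cat >> st.py <<'E'
print('---')
h=1.75;ex=np.array([np.sin(h),-np.cos(h),0]);ey=np.array([np.cos(h),np.sin(h),0])
P=lambda n,u,v,z,x0:print(n,'origin-x',round(onz(w,u,v,z)@ex*1000-x0,1),'y',round(onz(w,u,v,z)@ey*1000,1))
for v,c in((10,(258.7,266,271.5,282)),(50,(255.5,263,268,278)),(70,(253.7,261,266,276))):
    P('nose',c[0],v,.035,-4);P('floor/wall',c[1],v,.020,8);P('ridge62',c[2],v,.062,8);P('lip75',c[3],v,.075,0)
P('nose end',252,75,.035,0);P('guide end',237,72,.051,0);P('floor wall end',259,88.5,.020,8);P('lip end',275,89,.075,8)
# initial scene: wall ends
g=cam('scene')
for n,u,v,z in(('lipA',219.4,221,.075),('lipB',249,201,.075)):
    P(n,u,v,z,0) if 0 else print(n,onz(g,u,v,z)@ex*1000,onz(g,u,v,z)@ey*1000)
E
python3 st.py | sed -n '/---/,$p'
```

```text
---
nose origin-x 532.4 y -43.2
floor/wall origin-x 527.8 y -38.4
ridge62 origin-x 532.6 y -49.7
lip75 origin-x 549.6 y -52.5
nose origin-x 532.5 y -80.4
floor/wall origin-x 528.4 y -77.1
ridge62 origin-x 532.9 y -83.8
lip75 origin-x 549.7 y -85.2
nose origin-x 532.4 y -99.9
floor/wall origin-x 528.2 y -97.6
ridge62 origin-x 532.8 y -101.7
lip75 origin-x 549.8 y -102.3
nose end origin-x 527.1 y -105.0
guide end origin-x 512.1 y -105.0
floor wall end origin-x 527.9 y -117.1
lip end origin-x 542.7 y -119.1
lipA 563.1738486991437 -126.7734280250809
lipB 552.263333202519 -20.22755006777971
```

```bash
python3 - <<'E'
from h import *
s=observe();w=cam('wrist')
a=cv2.cvtColor(w['img'],cv2.COLOR_RGB2GRAY)
r=R.from_euler('xyz',s['tcp_rot'])
def tl(u,v,z): return np.round(r.inv().apply(onz(w,u,v,s['tool_pos'][2]+z)-s['tool_pos'])*1000,1)
# top far corner: crop(275,452) width 258..290 ; rod far end top: crop (245,403), width 215..275
print('topL',tl(180+258/3.333,452/3.333,.030),'topR',tl(180+290/3.333,452/3.333,.030))
print('rodL',tl(180+215/3.333,408/3.333,-.065),'rodR',tl(180+275/3.333,408/3.333,-.065))
move([.5385,.0269,.22],1.75)
E
```

```text
topL [ 60.5   2.1 -29.9] topR [ 60.5   6.4 -29.9]
rodL [61.1 -7.3 65.1] rodR [61.1  6.5 65.1]
t 6.23 pos [ 0.5874 -0.1774  0.2506] rot [-3.141e+00 -1.000e-03  1.846e+00] w 0.0096 F [ 0.   0.3 -0.8] 
 shift units [5.25 0.21 0.77] turn units [-0.01 -0.01  0.92]
```

step_arm(
  rows=[
    [[0, 0, 0], [0, 0, 0.46], 0],
    [[0, 0, 0], [0, 0, 0.46], 0],
    [[0.6, 0, 0], [0, 0, 0], 0],
    [[0.8, 0, 0], [0, 0, 0], 0],
    [[0.8, 0, 0.1], [0, 0, 0], 0],
    [[0.8, 0, 0.2], [0, 0, 0], 0],
    [[0.8, 0, 0.2], [0, 0, 0], 0],
    [[0.7, 0, 0.2], [0, 0, 0], 0],
  ],
)

```text
time: 6.9
tool_pos: [0.5548, 0.0014, 0.2228]
tcp_rot: [3.141, -0.0, 1.751]
contact_force: [0.3, -0.5, -1.5]
gripper_width: 0.0099
gripper_force: 30.0
```

step_arm(
  rows=[
    [[0.4, 0, 0], [0, 0, 0], 0],
    [[0.2, 0, 0], [0, 0, 0], 0],
    [[0, 0, 0], [0, 0, 0], 0],
    [[0, 0, 0], [0, 0, 0], 0],
  ],
)

```text
time: 7.23
tool_pos: [0.5518, 0.0216, 0.2232]
tcp_rot: [3.141, 0.001, 1.749]
contact_force: [-1.3, -1.0, -0.7]
gripper_width: 0.0098
gripper_force: 30.0
```

```bash
python3 -c "
from h import *
move([.5374,.0267,.157],1.75)"
```

```text
t 7.23 pos [0.5518 0.0216 0.2232] rot [3.141e+00 1.000e-03 1.749e+00] w 0.0098 F [-1.3 -1.  -0.7] 
 shift units [ 0.19 -0.33  1.66] turn units [ 0.    0.01 -0.01]
```

step_arm(
  rows=[
    [[0.19, -0.33, 0], [0, 0, 0], 0],
    [[0, 0, 0.5], [0, 0, 0], 0],
    [[0, 0, 0.6], [0, 0, 0], 0],
    [[0, 0, 0.5], [0, 0, 0], 0],
    [[0, 0, 0], [0, 0, 0], 0],
    [[0, 0, 0], [0, 0, 0], 0],
    [[0, 0, 0], [0, 0, 0], 0],
  ],
)

```text
time: 7.82
tool_pos: [0.5381, 0.0264, 0.1601]
tcp_rot: [3.14, 0.0, 1.747]
contact_force: [0.7, 0.3, -1.4]
gripper_width: 0.0098
gripper_force: 30.0
```

```bash
python3 -c "
from h import *
move([.5374,.0267,.092],1.75)
w=cam('wrist','pics/w4.png');s=cam('side','pics/s4.png')
i=cv2.imread('pics/w4.png')[60:240,150:350];j=cv2.imread('pics/s4.png')[150:300,200:340]
cv2.imwrite('pics/w4c.png',np.hstack([cv2.resize(i,(400,600),interpolation=3)[:,:],cv2.resize(j,(400,600),interpolation=3)]))"
```

```text
t 7.82 pos [0.5381 0.0264 0.1601] rot [3.14  0.    1.747] w 0.0098 F [ 0.7  0.3 -1.4] 
 shift units [ 0.01 -0.02  1.7 ] turn units [ 0.01  0.   -0.03]
```

View pics/w4c.png

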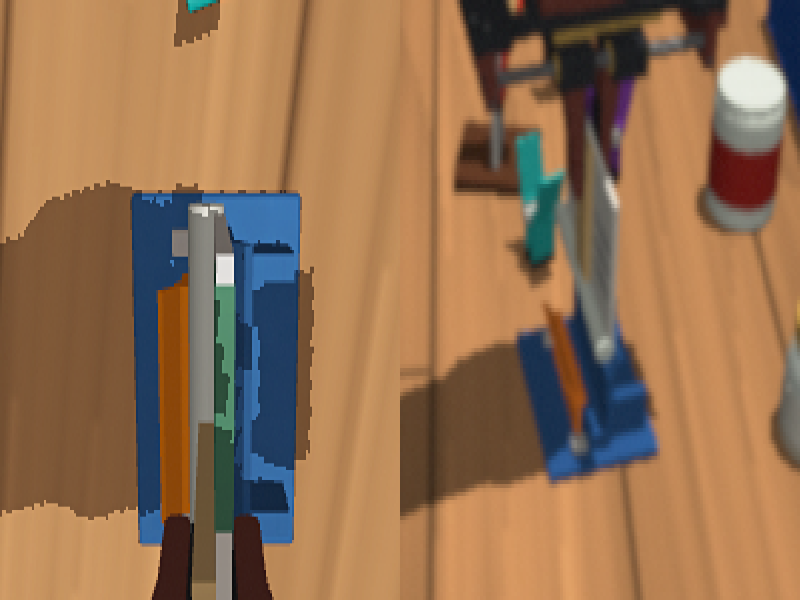

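The picture shows the rod (190–230, left panel) lying between the orange jaw (158–190) and the wall lip (235–250), so they line up. I'll press down.

step_arm(
  rows=[
    [[0, 0, 0.3], [0, 0, 0], 0],
    [[0, 0, 0.3], [0, 0, 0], 0],
    [[0, 0, 0.3], [0, 0, 0], 0],
    [[0, 0, 0.2], [0, 0, 0], 0],
    [[0, 0, 0], [0, 0, 0], 0],
  ],
)

```text
time: 8.33
tool_pos: [0.5356, 0.027, 0.1125]
tcp_rot: [-3.138, -0.001, 1.749]
contact_force: [0.8, 0.0, -0.9]
gripper_width: 0.0095
gripper_force: 30.0
```

step_arm(
  rows=[
    [[0, 0, 0.15], [0, 0, 0], 0],
    [[0, 0, 0.15], [0, 0, 0], 0],
    [[0, 0, 0.15], [0, 0, 0], 0],
    [[0, 0, 0], [0, 0, 0], 0],
  ],
)

```text
time: 8.67
tool_pos: [0.5381, 0.0275, 0.0967]
tcp_rot: [3.14, -0.0, 1.749]
contact_force: [2.7, 1.4, -5.8]
gripper_width: 0.0097
gripper_force: 30.0
```

step_arm(
  rows=[
    [[0, 0, 0.1], [0, 0, 0], 0],
    [[0, 0, 0.1], [0, 0, 0], 0],
    [[0, 0, 0], [0, 0, 0], 0],
  ],
)

```text
time: 8.92
tool_pos: [0.5383, 0.0274, 0.0912]
tcp_rot: [3.139, 0.001, 1.749]
contact_force: [-2.6, 0.5, 19.8]
gripper_width: 0.0101
gripper_force: 30.0
```

step_arm(
  rows=[
    [[0, 0, 0], [0, 0, 0], 30],
    [[0, 0, 0], [0, 0, 0], 60],
    [[0, 0, 0], [0, 0, 0], 60],
    [[0, 0, 0], [0, 0, 0], 60],
    [[0, 0, -0.3], [0, 0, 0], 60],
    [[0, 0, -0.8], [0, 0, 0], 70],
    [[0, 0, -0.8], [0, 0, 0], 80],
    [[0, 0, -0.8], [0, 0, 0], 90],
  ],
)

```text
time: 9.58
tool_pos: [0.5367, 0.0274, 0.1987]
tcp_rot: [-3.141, -0.001, 1.749]
contact_force: [1.4, 0.2, 0.6]
gripper_width: 0.0598
gripper_force: 0.0
```

step_arm(
  rows=[
    [[0, 0, -0.8], [0, 0, 0], 100],
    [[0, 0, -0.4], [0, 0, 0], 100],
    [[0, 0, 0], [0, 0, 0], 100],
    [[0, 0, 0], [0, 0, 0], 100],
  ],
)

```text
time: 9.92
tool_pos: [0.5375, 0.0272, 0.2462]
tcp_rot: [3.14, 0.001, 1.749]
contact_force: [-0.1, -0.2, -0.4]
gripper_width: 0.0858
gripper_force: 0.0
```

```bash
python3 -c "
from h import *
move([.483,.26,.25],1.40)
w=cam('wrist','pics/w5.png');s=cam('side','pics/s5.png');g=cam('scene','pics/g5.png')
i=cv2.imread('pics/w5.png')[90:230,170:350];j=cv2.imread('pics/s5.png')[180:290,220:310]
cv2.imwrite('pics/w5c.png',np.hstack([cv2.resize(i,(420,600),interpolation=3)[:,:],cv2.resize(j,(380,600),interpolation=3)]))"
```

```text
t 9.92 pos [0.5375 0.0272 0.2462] rot [3.140e+00 1.000e-03 1.749e+00] w 0.0858 F [-0.1 -0.2 -0.4] 
 shift units [ 5.97 -0.31 -0.1 ] turn units [0.02 0.   3.33]
```

View pics/w5c.png

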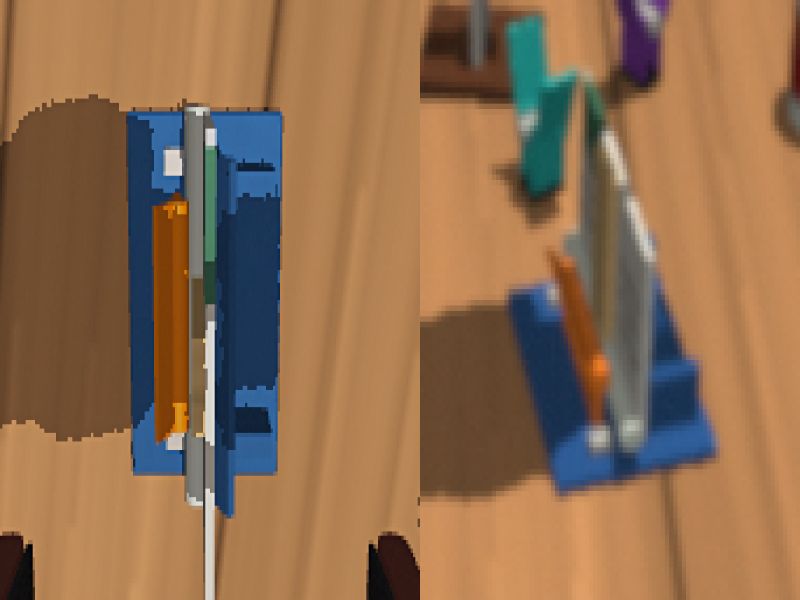

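The card is seated: the rod lies in the channel with the orange jaw sprung over it, the batten is on the jaw side, and the green patch is at the far end. Next I'll measure the patch and find the clip.

```bash
python3 - <<'E'
from h import *
w=cam('wrist')
a=cv2.imread('pics/w5.png')
for v in (118,119,120,121,122,124,200,240,244,246,248,250,252,254,256,258): print(v,[int(x) for x in a[v,252:266].sum(1)])
A=onz(w,170+209*.4286,90+128*.2333,.122);print(A)
h=1.749;ey=np.array([np.cos(h),np.sin(h),0]);print('patch',A-ey*.022)
E
```

```text
118 [344, 354, 367, 362, 365, 231, 260, 259, 258, 293, 323, 320, 320, 323]
119 [343, 355, 369, 368, 370, 199, 268, 268, 265, 266, 321, 318, 322, 322]
120 [342, 357, 369, 365, 368, 189, 591, 670, 664, 670, 521, 310, 317, 322]
121 [342, 357, 370, 366, 366, 183, 577, 649, 640, 650, 509, 304, 319, 323]
122 [344, 356, 370, 364, 367, 185, 578, 647, 638, 650, 509, 310, 325, 322]
124 [343, 356, 370, 367, 374, 113, 425, 408, 403, 415, 188, 140, 337, 327]
200 [373, 377, 384, 378, 373, 164, 392, 383, 387, 399, 156, 169, 172, 169]
240 [366, 364, 362, 364, 352, 307, 260, 225, 286, 337, 382, 378, 374, 372]
244 [362, 361, 360, 360, 316, 274, 218, 277, 329, 377, 379, 374, 370, 370]
246 [362, 358, 358, 342, 298, 254, 239, 296, 350, 385, 377, 373, 371, 374]
248 [359, 361, 361, 325, 280, 230, 264, 321, 369, 380, 373, 373, 370, 375]
250 [360, 357, 353, 307, 261, 225, 287, 338, 384, 377, 373, 370, 373, 372]
252 [358, 358, 333, 288, 242, 252, 308, 360, 381, 377, 371, 371, 373, 377]
254 [358, 358, 319, 274, 217, 276, 331, 380, 380, 375, 369, 374, 372, 377]
256 [358, 342, 298, 251, 240, 299, 351, 386, 376, 373, 369, 374, 375, 377]
258 [358, 325, 281, 229, 264, 319, 374, 380, 373, 368, 368, 375, 376, 375]
[0.53028036 0.08728941 0.122     ]
patch [0.53418012 0.0656378  0.122     ]
```

step_arm(
  rows=[
    [[0, 0, 0], [0, 0, 0.9], 100],
    [[0, 0, 0], [0, 0, 0.9], 100],
    [[0, 0, 0], [0, 0, 0.9], 100],
    [[0, 0, -0.2], [0, 0, 0.63], 100],
    [[0, 0, -0.4], [0, 0, 0], 100],
    [[0, 0, 0], [0, 0, 0], 100],
  ],
)

```text
time: 10.62
tool_pos: [0.5379, 0.0276, 0.2702]
tcp_rot: [3.14, -0.001, 1.4]
contact_force: [0.6, 0.8, 1.6]
gripper_width: 0.088
gripper_force: 0.0
```

```bash
python3 -c "
from h import *
move([.483,.26,.25],1.40)
move([.47,.17,.27],1.40)"
```

```text
t 10.62 pos [0.5379 0.0276 0.2702] rot [ 3.14e+00 -1.00e-03  1.40e+00] w 0.088 F [0.6 0.8 1.6] 
 shift units [ 5.49 -2.34  0.51] turn units [ 0.01 -0.01  0.  ]
t 10.62 pos [0.5379 0.0276 0.2702] rot [ 3.14e+00 -1.00e-03  1.40e+00] w 0.088 F [0.6 0.8 1.6] 
 shift units [ 3.22 -2.28  0.  ] turn units [ 0.01 -0.01  0.  ]
```

Camera and kinematics agree on the patch to 0.3 mm. I'll move to the clip.

step_arm(
  rows=[
    [[0.65, -0.45, 0], [0, 0, 0], 100],
    [[0.65, -0.45, 0], [0, 0, 0], 100],
    [[0.65, -0.45, 0], [0, 0, 0], 100],
    [[0.65, -0.45, 0], [0, 0, 0], 100],
    [[0.62, -0.48, 0], [0, 0, 0], 100],
    [[0, 0, 0], [0, 0, 0], 100],
    [[0, 0, 0], [0, 0, 0], 100],
  ],
)

```text
time: 11.2
tool_pos: [0.4681, 0.171, 0.2682]
tcp_rot: [-3.141, 0.0, 1.404]
contact_force: [1.1, -0.9, 0.0]
gripper_width: 0.0877
gripper_force: 0.0
```

```bash
python3 -c "
from h import *
move([.483,.26,.25],1.40)
w=cam('wrist','pics/w6.png')
i=cv2.imread('pics/w6.png');h=cv2.cvtColor(i,cv2.COLOR_BGR2HSV)
m=((h[...,0]<6)|(h[...,0]>174))&(h[...,1]>170)&(h[...,2]>70);m=m.astype('uint8')
m[200:]=0
n,l,st,c=cv2.connectedComponentsWithStats(m)
print([(list(map(int,st[k])),c[k].round(1)) for k in range(1,n) if st[k][4]>15])
cv2.imwrite('pics/w6c.png',cv2.resize(i[40:220,160:385],(750,600),interpolation=3))"
```

```text
t 11.2 pos [0.4681 0.171  0.2682] rot [-3.141  0.     1.404] w 0.0877 F [ 1.1 -0.9  0. ] 
 shift units [ 2.26 -0.    0.45] turn units [-0.01  0.    0.04]
[([224, 72, 23, 28, 566], array([234.5,  86.2])), ([257, 73, 21, 28, 527], array([267.1,  86.9])), ([486, 123, 26, 77, 1789], array([499.6, 163.1]))]
```

View pics/w6c.png

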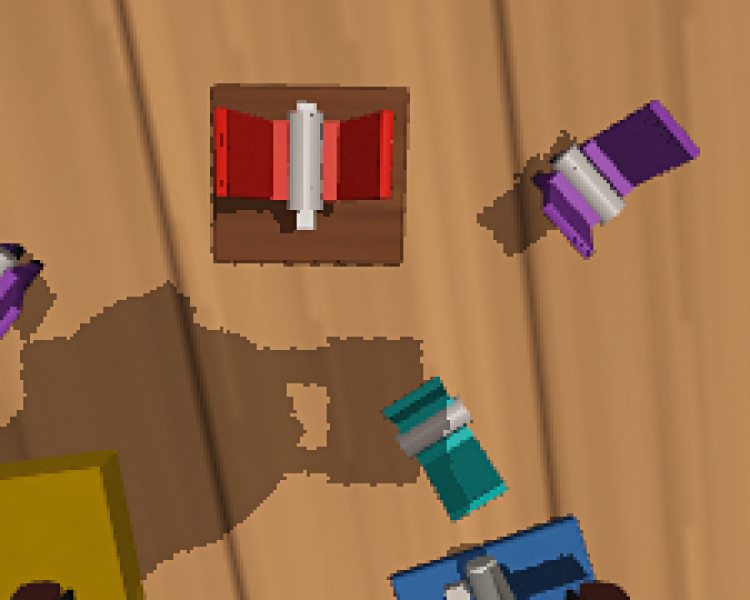

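The crop shows the red clip upright on its post. The handle top edges are at x=216 and 393, rows 109–198, the pin is at (306,160), and the teal and purple look-alikes stand well clear.

```bash
python3 - <<'E'
from h import *
w=cam('wrist')
f=lambda x,y,z:onz(w,160+x/3.333,40+y/3.333,z)
for z in (.135,.14,.145,.15,.155):
    L=f(215,154,z);Rr=f(393,155,z);P=f(306,160,z-.046)
    print(z,'width',np.linalg.norm(L-Rr).round(4),'mid',((L+Rr)/2).round(4),'heading',np.arctan2(*(Rr-L)[[1,0]]).round(3),'pin',P.round(4),'handle ylen',np.linalg.norm(f(216,109,z)-f(216,198,z)).round(4))
c=[f(211,85,.012),f(409,88,.012),f(402,265,.012),f(213,263,.012)];print('foot',np.mean(c,0).round(4),np.linalg.norm(c[0]-c[1]),np.arctan2(*(c[1]-c[0])[[1,0]]),np.arctan2(*(c[2]-c[3])[[1,0]]))
# scene image height of handle tops / pin
g=cam('scene');i=cv2.imread('pics/scene0.png')
for z in(.135,.145,.155):
    L=f(215,154,z);Rr=f(393,155,z);print(z,proj(g,L),proj(g,Rr))
h=cv2.cvtColor(i,cv2.COLOR_BGR2HSV);m=(((h[...,0]<6)|(h[...,0]>174))&(h[...,1]>150))
ys,xs=np.nonzero(m[135:200,275:315]);ys+=135;xs+=275
for y in range(ys.min(),ys.max()+1): print(y,xs[ys==y].min(),xs[ys==y].max(),end='; ')
E
```

```text
0.135 width 0.0514 mid [0.4811 0.2602 0.135 ] heading -0.175 pin [0.4812 0.2611 0.089 ] handle ylen 0.0243
0.14 width 0.0505 mid [0.4811 0.2599 0.14  ] heading -0.175 pin [0.4812 0.2609 0.094 ] handle ylen 0.0239
0.145 width 0.0496 mid [0.4812 0.2596 0.145 ] heading -0.175 pin [0.4813 0.2606 0.099 ] handle ylen 0.0235
0.15 width 0.0488 mid [0.4812 0.2593 0.15  ] heading -0.175 pin [0.4813 0.2603 0.104 ] handle ylen 0.0231
0.155 width 0.0479 mid [0.4812 0.259  0.155 ] heading -0.175 pin [0.4813 0.2601 0.109 ] handle ylen 0.0227
foot [0.4808 0.2585 0.012 ] 0.07949593523388572 -0.1840416685940758 -0.18003033899346574
0.135 [292.15143359 146.26714474] [297.84500426 157.62800698]
0.145 [292.2413923  144.00001273] [297.77621376 154.97994487]
0.155 [292.33252234 141.70336086] [297.70663179 152.30141551]
144 295 296; 145 290 296; 146 290 296; 147 290 296; 148 289 296; 149 290 296; 150 290 296; 151 290 296; 152 290 296; 153 290 296; 154 290 301; 155 290 301; 156 290 300; 157 290 300; 158 290 300; 159 294 299; 160 293 299; 161 292 299; 162 292 298; 163 292 298; 164 292 298; 165 292 298; 166 292 298; 167 292 298; 168 292 297; 169 292 297; 170 291 294;
```

```bash
python3 -c "
from h import *
move([.4812,.2603,.110],1.394)"
```

```text
t 11.35 pos [0.4697 0.1682 0.2683] rot [-3.141e+00  1.000e-03  1.399e+00] w 0.0879 F [ 0.1  0.2 -0. ] 
 shift units [ 2.32 -0.11  3.96] turn units [-0.01  0.01  0.04]
```

step_arm(
  rows=[
    [[0.6, -0.03, 0], [0, 0, 0.04], 100],
    [[0.7, -0.03, 0.2], [0, 0, 0], 100],
    [[0.7, -0.03, 0.4], [0, 0, 0], 100],
    [[0.32, -0.02, 0.6], [0, 0, 0], 100],
    [[0, 0, 0.6], [0, 0, 0], 100],
    [[0, 0, 0], [0, 0, 0], 100],
    [[0, 0, 0], [0, 0, 0], 100],
    [[0, 0, 0], [0, 0, 0], 100],
  ],
)

```text
time: 12.02
tool_pos: [0.4819, 0.2608, 0.1979]
tcp_rot: [3.141, -0.0, 1.394]
contact_force: [-0.0, -0.6, 0.8]
gripper_width: 0.0879
gripper_force: 0.0
```

```bash
python3 -c "
from h import *
move([.4812,.2603,.110],1.394)"
```

```text
t 12.02 pos [0.4819 0.2608 0.1979] rot [ 3.141 -0.     1.394] w 0.0879 F [-0.  -0.6  0.8] 
 shift units [-0.02 -0.02  2.2 ] turn units [ 0.01 -0.   -0.  ]
```

step_arm(
  rows=[
    [[-0.02, -0.02, 0.5], [0, 0, 0], 100],
    [[0, 0, 0.6], [0, 0, 0], 100],
    [[0, 0, 0.6], [0, 0, 0], 100],
    [[0, 0, 0.4], [0, 0, 0], 100],
    [[0, 0, 0.1], [0, 0, 0], 100],
    [[0, 0, 0], [0, 0, 0], 60],
    [[0, 0, 0], [0, 0, 0], 60],
    [[0, 0, 0], [0, 0, 0], 60],
  ],
)

```text
time: 12.68
tool_pos: [0.4811, 0.2615, 0.1108]
tcp_rot: [3.139, -0.002, 1.395]
contact_force: [0.8, 0.3, 0.1]
gripper_width: 0.0715
gripper_force: 0.0
```

step_arm(
  rows=[
    [[0, 0, 0], [0, 0, 0], 40],
    [[0, 0, 0], [0, 0, 0], 20],
    [[0, 0, 0], [0, 0, 0], 0],
    [[0, 0, 0], [0, 0, 0], 0],
    [[0, 0, 0], [0, 0, 0], 0],
    [[0, 0, 0], [0, 0, 0], 0],
    [[0, 0, 0], [0, 0, 0], 0],
    [[0, 0, 0], [0, 0, 0], 0],
  ],
)

```text
time: 13.35
tool_pos: [0.4812, 0.2626, 0.112]
tcp_rot: [3.138, -0.002, 1.396]
contact_force: [-3.7, -1.0, 22.1]
gripper_width: 0.0239
gripper_force: 30.0
```

step_arm(
  rows=[
    [[0, 0, 0], [0, 0, 0], 0],
    [[0, 0, 0], [0, 0, 0], 0],
    [[0, 0, 0], [0, 0, 0], 0],
    [[0, 0, 0], [0, 0, 0], 0],
  ],
)

```text
time: 13.68
tool_pos: [0.4812, 0.2626, 0.112]
tcp_rot: [3.138, -0.003, 1.396]
contact_force: [-3.7, -2.1, 22.1]
gripper_width: 0.0241
gripper_force: 30.0
```

step_arm(
  rows=[
    [[0, 0, -0.15], [0, 0, 0], 0],
    [[0, 0, -0.3], [0, 0, 0], 0],
    [[0, 0, -0.5], [0, 0, 0], 0],
    [[0, 0, -0.6], [0, 0, 0], 0],
    [[0, 0, -0.6], [0, 0, 0], 0],
    [[0, 0, -0.5], [0, 0, 0], 0],
    [[0, 0, -0.3], [0, 0, 0], 0],
    [[0, 0, 0], [0, 0, 0], 0],
  ],
)

```text
time: 14.35
tool_pos: [0.4811, 0.2619, 0.2299]
tcp_rot: [3.138, -0.003, 1.396]
contact_force: [-0.1, 0.1, -0.4]
gripper_width: 0.0237
gripper_force: 30.0
```

```bash
python3 -c "
from h import *
move([.5345,.0653,.23],1.749)
w=cam('wrist','pics/w7.png');s=cam('side','pics/s7.png')
i=cv2.imread('pics/w7.png')[130:330,180:330];j=cv2.imread('pics/s7.png')[60:260,160:310]
cv2.imwrite('pics/w7c.png',np.hstack([cv2.resize(i,(400,533),interpolation=3)[:,:],cv2.resize(j,(400,533),interpolation=3)]))"
```

```text
t 14.35 pos [0.4811 0.2619 0.2299] rot [ 3.138e+00 -3.000e-03  1.396e+00] w 0.0237 F [-0.1  0.1 -0.4] 
 shift units [-4.61  2.17 -0.01] turn units [ 0.04 -0.02 -3.37]
```

View pics/w7c.png

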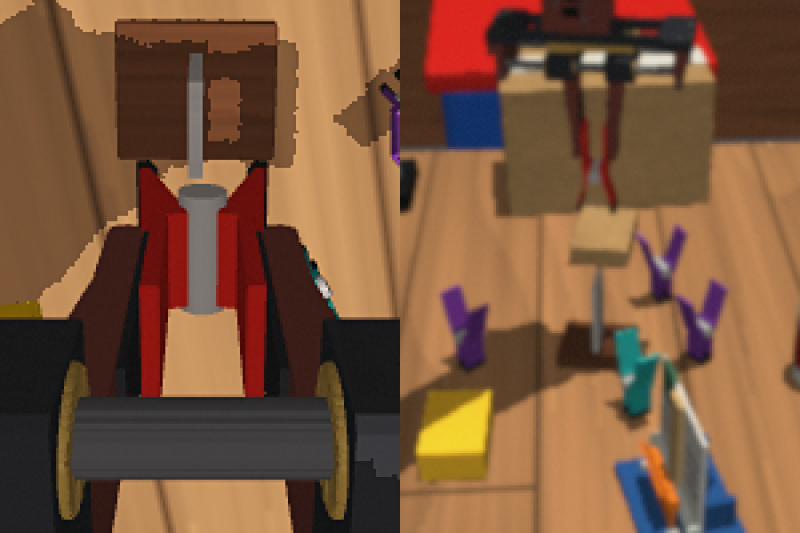

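The clip is off its post, wide open and upright in the fingers. In the left panel the pin's far end is at (203,190) and the jaws spread from 138 to 267. Now I'll check its place in the hand.

```bash
python3 - <<'E'
from h import *
s=observe();w=cam('wrist');r=R.from_euler('xyz',s['tcp_rot'])
M=w['mount']
def tl(x,y,z):
    u,v=180+x*.375,130+y*.375
    d=M[:3,:3]@np.array([(u-w['cx'])/w['fx'],(v-w['cy'])/w['fy'],1]);o=M[:3,3];return np.round((o+d*(z-o[2])/d[2])*1000,1)
for z in(.006,.012,.018): print(z,'pin L,R',tl(180,193,z),tl(226,193,z))
for z in(.045,.051,.057): print(z,'tips',tl(138,165,z),tl(267,165,z))
move([.5345,.0653,.23],1.749)
E
```

```text
0.006 pin L,R [17.1 -3.9  6. ] [17.1  6.6  6. ]
0.012 pin L,R [15.1 -4.1 12. ] [15.1  6.8 12. ]
0.018 pin L,R [13.  -4.3 18. ] [13.  7. 18.]
0.045 tips [ 12.1 -16.7  45. ] [12.1 19.3 45. ]
0.051 tips [ 10.3 -17.3  51. ] [10.3 19.8 51. ]
0.057 tips [  8.5 -17.8  57. ] [ 8.5 20.3 57. ]
t 14.5 pos [0.4795 0.2606 0.226 ] rot [-3.140e+00  1.000e-03  1.396e+00] w 0.0238 F [ 0.4 -0.1 -1.7] 
 shift units [-4.57  2.2  -0.1 ] turn units [-0.01  0.01 -3.37]
```

step_arm(
  rows=[
    [[0, 0, 0], [0, 0, -0.6], 0],
    [[0, 0, 0], [0, 0, -0.8], 0],
    [[0, 0, 0], [0, 0, -0.8], 0],
    [[0, 0, 0], [0, 0, -0.7], 0],
    [[0, 0, 0], [0, 0, -0.47], 0],
    [[0, 0, 0], [0, 0, 0], 0],
  ],
)

```text
time: 15.0
tool_pos: [0.4793, 0.2606, 0.2253]
tcp_rot: [-3.139, 0.001, 1.751]
contact_force: [-0.1, -0.3, -1.3]
gripper_width: 0.0236
gripper_force: 30.0
```

```bash
python3 -c "
from h import *
move([.5337,.0653,.21],1.749)"
```

```text
t 15.0 pos [0.4793 0.2606 0.2253] rot [-3.139e+00  1.000e-03  1.751e+00] w 0.0236 F [-0.1 -0.3 -1.3] 
 shift units [-5.05  0.46  0.38] turn units [-0.03  0.    0.02]
```

step_arm(
  rows=[
    [[-0.4, 0.05, 0], [0, 0, 0], 0],
    [[-0.8, 0.07, 0], [0, 0, 0], 0],
    [[-0.8, 0.07, 0], [0, 0, 0], 0],
    [[-0.8, 0.07, 0], [0, 0, 0], 0],
    [[-0.8, 0.07, 0], [0, 0, 0], 0],
    [[-0.8, 0.07, 0], [0, 0, 0], 0],
    [[-0.45, 0.04, 0.1], [0, 0, 0], 0],
    [[-0.2, 0.02, 0.2], [0, 0, 0], 0],
  ],
)

```text
time: 15.67
tool_pos: [0.5346, 0.0618, 0.2143]
tcp_rot: [-3.141, 0.001, 1.742]
contact_force: [-0.3, 0.5, -0.8]
gripper_width: 0.0236
gripper_force: 30.0
```

step_arm(
  rows=[
    [[0, 0, 0], [0, 0, 0], 0],
    [[0, 0, 0], [0, 0, 0], 0],
    [[0, 0, 0], [0, 0, 0], 0],
  ],
)

```text
time: 15.92
tool_pos: [0.5333, 0.0677, 0.2148]
tcp_rot: [-3.141, -0.001, 1.751]
contact_force: [0.1, 0.0, -1.6]
gripper_width: 0.0233
gripper_force: 30.0
```

```bash
python3 - <<'E'
from h import *
move([.5337,.0653,.153],1.749)
w=cam('wrist','pics/w8.png')
s=observe();h=cv2.cvtColor(w['img'],cv2.COLOR_RGB2HSV)
m=((h[...,0]>60)&(h[...,0]<82)&(h[...,1]>70)).astype('uint8')
n,l,st,c=cv2.connectedComponentsWithStats(m)
print([list(map(int,st[k]))for k in range(1,n) if st[k][4]>15])
g=cam('side','pics/s8.png');print(proj(g,[.5345,.0653,.122]),proj(g,s['tool_pos']))
E
```

```text
t 15.92 pos [0.5333 0.0677 0.2148] rot [-3.141e+00 -1.000e-03  1.751e+00] w 0.0233 F [ 0.1  0.  -1.6] 
 shift units [-0.06  0.    1.54] turn units [-0.01 -0.01  0.02]
[[255, 173, 5, 26, 130]]
[261.49904251 199.17464393] [261.88973734 163.92548137]
```

step_arm(
  rows=[
    [[-0.06, 0.01, 0.2], [0, 0, 0], 0],
    [[0, 0, 0.3], [0, 0, 0], 0],
    [[0, 0, 0.3], [0, 0, 0], 0],
    [[0, 0, 0.3], [0, 0, 0], 0],
    [[0, 0, 0.24], [0, 0, 0], 0],
    [[0, 0, 0.2], [0, 0, 0], 0],
    [[0, 0, 0], [0, 0, 0], 0],
    [[0, 0, 0], [0, 0, 0], 0],
  ],
)

```text
time: 16.68
tool_pos: [0.5344, 0.0634, 0.1529]
tcp_rot: [-3.14, -0.0, 1.749]
contact_force: [0.2, 0.2, -1.2]
gripper_width: 0.0238
gripper_force: 30.0
```

```bash
python3 - <<'E'
from h import *
move([.5337,.0653,.153],1.749)
a=cam('wrist','pics/w9.png');cam('side','pics/s9.png');cam('scene','pics/g9.png')
q=lambda n,y,x,h,w,W:cv2.resize(cv2.imread(n)[y:y+h,x:x+w],(W,600),interpolation=3)
cv2.imwrite('pics/f.png',np.hstack([q('pics/w9.png',130,190,150,130,260),q('pics/s9.png',150,220,120,90,260),q('pics/g9.png',150,200,90,80,270)]))
E
```

```text
t 16.68 pos [0.5344 0.0634 0.1529] rot [-3.14  -0.     1.749] w 0.0238 F [ 0.2  0.2 -1.2] 
 shift units [ 0.05 -0.01 -0.  ] turn units [-0.01 -0.   -0.  ]
```

View pics/f.png

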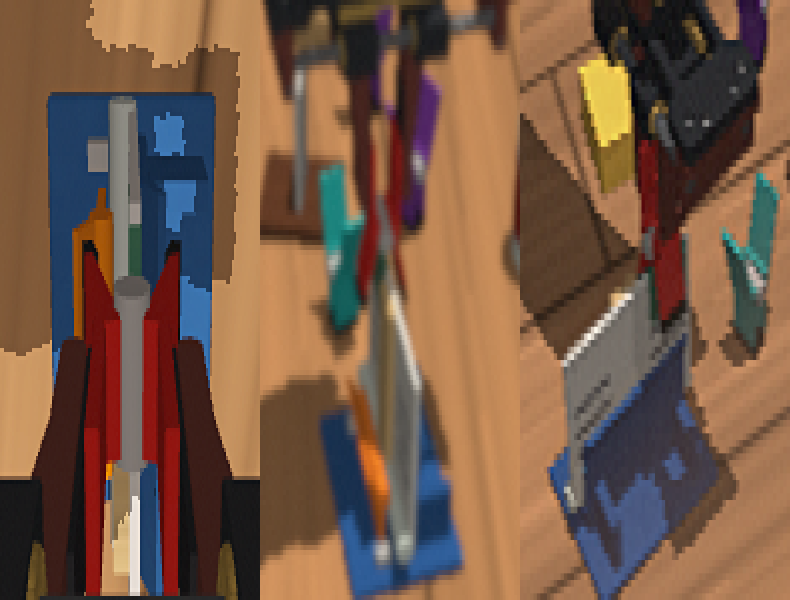

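The final picture shows the jaws astride the card at the green patch, with the card (135) midway between the tips (90 and 175), both tips down past the top edge, and no contact force. I'll let it settle, then hand in.

step_arm(
  rows=[
    [[0.03, 0, 0], [0, 0, 0], 0],
    [[0, 0, 0], [0, 0, 0], 0],
    [[0, 0, 0], [0, 0, 0], 0],
    [[0, 0, 0], [0, 0, 0], 0],
  ],
)

```text
time: 17.17
tool_pos: [0.5346, 0.0645, 0.1537]
tcp_rot: [3.141, 0.0, 1.749]
contact_force: [-0.3, 0.3, -0.4]
gripper_width: 0.0237
gripper_force: 30.0
```

```bash
python3 -c "
from h import *
move([.5337,.0653,.153],1.749)
print(hand_in())"
```

```text
t 17.17 pos [0.5346 0.0645 0.1537] rot [3.141 0.    1.749] w 0.0237 F [-0.3  0.3 -0.4] 
 shift units [ 0.02 -0.02  0.02] turn units [ 0.  0. -0.]
the job is handed in; nothing more can be done
None
```

I've handed the job in at 17 s: the card sits home in the blue stand with its batten to the jaw, and the red clip is held wide open astride the green patch, about 20 mm down on each side and not touching; the hand-in returned no verdict.

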